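Park the portion gauge's index plunger and open the fence

TASK

Free the fence of the portioning gauge for wash-down: pull up the sprung plunger's black knob, turn it clockwise (seen from above) until it comes gently against its stop, let it down gently so that it sits in its rest notch and let go of it. Then push the fence along its rail, away from the small steel bowl, until it is hard against the end stop, leaving the plunger parked; never force the plunger against its stop or its pin against the rail, and leave the other things where they are.

Things in the scene. Friction and masses are not known exactly. Their poses are not given: they have to be found in the camera images.
- gauge: portioning gauge, fixed to the table: white board 210 x 360 x 14 mm (x -250 to -40, y -180 to 180 mm) and behind it an aluminium rail 50 mm wide along its y, top 16 mm above the table. Origin on the table, mid rail; x points away from the board. A dark block 34 mm high at either end of the fence's travel
- fence (a joint): travel (m) along the gauge's +y of the blue carriage (66 x 76 mm, top 45 mm above the table) that bears the fence and the plunger: 0 where the pin locks it, 0.100 hard against the end stop. Drag about 4 N; stays where left
- fence_push (a point): centre of the steel fence plate, which the carriage holds out over the white board: 170 mm long (gauge x), 8 mm thick (gauge y), from 16 to 60 mm above the table. The point is 110 mm in front (gauge -x) of the plunger's axis, 38 mm above the table
- knob_grip (a point): centre of the plunger's black bar grip, 44 mm long (its x), 13 mm wide (y), 28 mm high (z); rises and turns with the plunger. At rest 89 mm above the table, underside at 75 mm, bar along gauge x. Apart from the red arm under the bar's +x half (71 to 76 mm high, 6 mm wide), all round it is below 71 mm
- pin (a joint): how far the sprung plunger is pulled up (m): 0 at rest, with its pin 5 mm deep in the rail; 0.018 at most. The spring pulls down with about 7 N at rest, 10 N at 0.015. It cannot turn until it is up more than 0.012 (the crown's rim). Let down, it sits at 0.012 on the rim, at 0.007 to 0.008 in the rest notch, near 0 in a gap
- plunger: turning part of the plunger: stem, bar grip and, 19 mm from the axis below the bar's +x end, an upright red follower finger 5 mm thick. Origin on the upright axis at table height; its x is the bar's, along gauge x at rest. Turns clockwise seen from above, with little drag (0.02 N m)
- collar: steel crown round the plunger, 45 mm across. Clockwise from above: slot of the rest position, 0.1 rad of rim (61 mm high), open gap, then an adjustable segment: 0.1 rad of rim, rest notch (brass floor, 4 mm deep, 0.34 rad wide), yellow stop. Its place is not measured: the follower meets the stop 0.55 to 1.44 rad from rest, and is then over the notch. Stop stays sound below 25 N (0.45 N m on the knob)
- sanitiser: white sanitiser bottle, red cap, 68 mm across, 170 mm tall; bystander, origin under its centre
- steel_cup: steel cup, 76 mm across, 75 mm tall; bystander, origin under its centre
- spice_jar: clear jar with green lid, 60 mm across, 90 mm tall; bystander, origin under its centre
- knife: knife with yellow handle, 285 mm long, 18 mm high, lying on the white board beyond the far end of the fence's travel, along the board's x; bystander, origin under its middle
- portion_cup: small steel bowl, 56 mm across, 32 mm tall, standing on the white board on the side the fence moves away from; bystander, origin under its centre
- honing_steel: honing steel with black handle, 340 mm long, 34 mm high, lying behind the gauge; bystander, origin under its middle
- tray: open steel tray 200 x 150 x 50 mm; bystander, origin under its centre
- weight: brass 0.5 kg weight, 44 mm across, 57 mm tall; bystander, origin under its centre

How it is judged:
On the way:
1. the plunger sits in its rest notch (pulled up 6 to 9.8 mm), let go of, with the fence not yet moved by more than 8 mm (value of joint pin between 0.006 and 0.0098 m and contact force between the fingers and plunger below 0.3 N and value of joint fence below 0.008 m), for 0.3 s.
At the end, for the whole second after the job is handed in: The plunger is still parked in its rest notch (pulled up 6 to 9.8 mm), not held, and the fence stands at its end stop (within 4 mm) at rest (value of joint pin between 0.006 and 0.0098 m and contact force between the fingers and plunger below 0.3 N and value of joint fence above 0.096 m and velocity of joint fence below 0.01 m/s); the robot touches nothing.
It fails at once if the plunger is forced against its crown, its stop or the rail with more than 25 N (contact force between plunger and gauge above 25 N).
It fails at once if another thing is moved by more than 30 mm (distance of any of sanitiser, steel_cup, spice_jar, knife, portion_cup, honing_steel, tray, weight from where it was at the start of the episode above 0.03 m).
It also fails if it takes over 67 s, if anything falls off the work surface, if the arm or the gripper's body presses on something with over 40 N, if the wrist force passes 120 N, or if a joint passes its speed limit or range.

ROBOT

A 7-joint arm with a two-finger parallel gripper is mounted at the origin on the work surface. World frame = base frame: x ahead of the robot, y to its left, z up, the work surface at z = 0. Lengths are in m, angles in rad, forces in N, time in s.
With the tool pointing down it reaches from about 0.425 to 0.95 m from the base axis. Payload 4.7 kg.
Tool frame: the origin (TCP) lies on the centre line of the jaws, within the pads' length; the fingertips stand robot.nose_length ahead of it and the grasp point (between the pads) lies 8 mm behind it (robot.nose_length is the distance from the TCP to the fingertips, in m); z points along the fingers, y is the line along which they close (so a half turn about z gives the same grasp; the last joint's range is limited). The gripper opens to 85 mm and grips with 20 to 120 N. Pads are 22 mm wide; open, the fingers measure 114 mm over their backs; the gripper's body (76 mm by 85 mm) begins 54 mm behind the grasp point. The pads swing forward as they close: fully open they stand 13 mm farther back than shut.
Start: joints at [-1.365, 0.469, -0.049, 1.532, 0.024, 1.141, -0.082], TCP at [0.157, 0.657, 0.242] pointing down, gripper open.
Joint ranges: [-2.59, 2.59], [-0.33, 1.99], [-1.39, 1.29], [0.1, 2.45], [-1.04, 4.18], [0.21, 1.99], [-2.66, 2.66]. Speed limits (rad/s): [2.57, 2.57, 3.14, 3.14, 3.14, 3.14, 3.14].

INTERFACE

Orientations are given as [roll, pitch, yaw] about the fixed x, y, z axes, in that order (R = Rz(yaw) Ry(pitch) Rx(roll)).
In Python, from plant import robot gives the robot as it stands. Calls block until the motion is done:
- robot.goto(position, orientation): joint-space move of the TCP to a pose.
- robot.move_straight(position, vel=0.15, attitude=None, contact_N=None): straight line of the TCP; attitude=None keeps the orientation; vel is the mean speed in m/s. With contact_N (N) it stops when the force on the tool has changed by that much, and returns True; else False.
- robot.move_joints(angles): joint-space move.
- robot.grip(opening, strength=None): opening from 0.0 (shut) to 1.0 (fully open); strength is the grip in N (None keeps the last); returns when the fingers have stopped.
- robot.sleep(seconds).
- robot.inverse_kinematics(position, orientation): joint angles nearest the present ones, or None.
- robot.sense(): the state.
- robot.grab_frame(name): name is "scene" or "top" or "wrist"; returns a dict with "image" (480x640x3 uint8, red, green, blue), "range_z" (480x640 float32, m along the optical axis (not along the pixel's ray), 0 where there is no reading), "fx", "fy", "cx", "cy" (pixels), "dist_coeffs" ([k1, k2, p1, p2, k3] as OpenCV has them; the pictures are not rectified), "R" (3x3) and "t" (3): a world point X has camera coordinates R X + t. Camera axes: x right, y down, z forward; pixel columns grow to the right and rows downward; lengths in m; the calibration is good to about 2 mm. A picture is of the moment at which its call begins.
A pose or a line that the arm cannot do raises robot.IKError and nothing moves.
- robot.close_job(): hands the job in; it is judged then, once.
The state is a dict: "t": time; "joint_pos": joint angles; "joint_velocities": joint speeds; "effort": joint torques, N m; "tcp_pos": TCP position; "tcp_rot": TCP orientation; "wrist_force": force on the tool from outside, world axes, zero at the start; "torque": the same for the moment, N m; "opening": opening from 0.0 (shut) to 1.0 (fully open); "gripper_force": force on a finger pad.
Only numpy, scipy, OpenCV 4.12 (cv2) and the standard library are available. Lean on these libraries where they do the work, as an engineer would, in place of code of your own. Each camera call takes 0.05 s, during which the arm holds its last target. There are 200 camera calls.

## Working session

There is one attempt and no reset: what is moved stays moved. The work goes in short steps, each a Python script; the robot and the scene stay as the last script left them, time stands still between calls to the robot, and variables do not carry over. Pictures are saved under pics/ and viewed, at most 10 in all, crops included, and the job is handed in when it is done.

```bash
ls; mkdir -p pics
python3 - <<'E'
from plant import robot
import cv2,numpy as np
s=robot.sense();print(s['t'],s['tcp_pos'],s['tcp_rot'],s['wrist_force'],robot.nose_length)
for n in("scene","top"):
    f=robot.grab_frame(n);cv2.imwrite(f'pics/{n}0.png',f['image'][:,:,::-1]);np.savez(f'{n}0.npz',**f)
E
```

```text
pics
0.0 [0.15690496 0.65594341 0.24125972] [-3.13964635e+00  8.65330248e-05  2.90683550e+00] [-0.29922227  0.47173387 -0.04598399] 0.011
```

View pics/scene0.png

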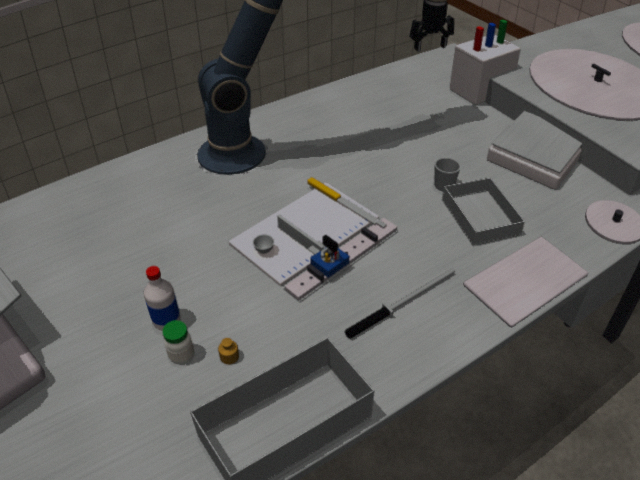

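View pics/top0.png

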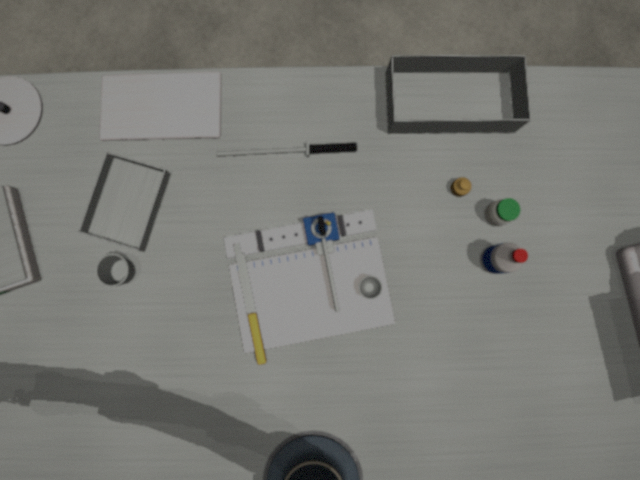

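Run:
```python
import cv2
i=cv2.imread('pics/top0.png')
cv2.imwrite('pics/crop1.png',cv2.resize(i[205:360,215:405],None,fx=4,fy=3.8,interpolation=cv2.INTER_CUBIC)if 0 else cv2.resize(i[205:355,215:400],None,fx=4,fy=4,interpolation=cv2.INTER_CUBIC))
```

```text
(no output)
```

View pics/crop1.png

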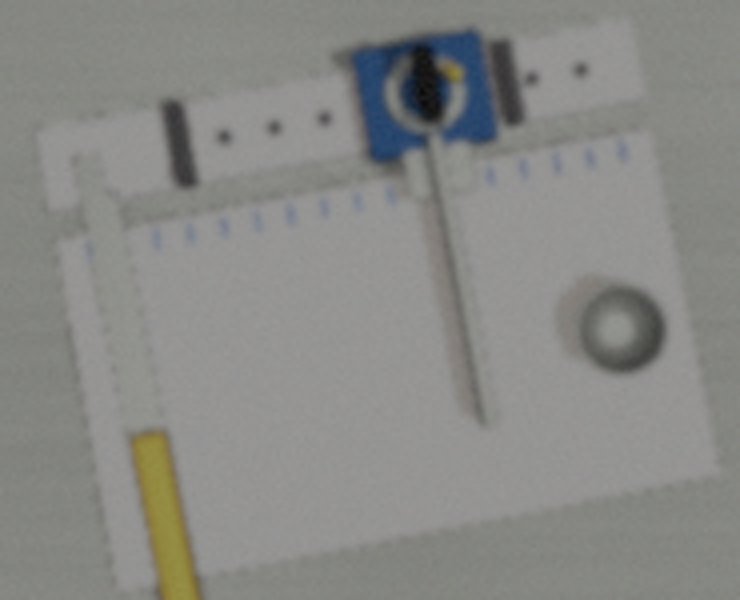

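```bash
cat > h.py <<'E'
import numpy as np,cv2
def bp(f,uv,z):
    K=np.array([[f['fx'],0,f['cx']],[0,f['fy'],f['cy']],[0,0,1]],float)
    n=cv2.undistortPoints(np.array(uv,float).reshape(-1,1,2),K,np.array(f['dist_coeffs'],float))[:,0]
    d=np.c_[n,np.ones(len(n))]@f['R'];c=-f['R'].T@f['t']
    return c+d*((z-c[2])/d[:,2])[:,None]
E
python3 - <<'E'
from h import *
f=np.load('top0.npz')
o=lambda p:np.array(p)/4+[215-.375,205-.375]
w=bp(f,o([(57,240),(652,130),(720,470),(118,590)]),.014)[:,:2]
g=np.array([(-40,180),(-40,-180),(-250,-180),(-250,180)])/1000
gm,wm=g.mean(0),w.mean(0)
U,S,Vt=np.linalg.svd((g-gm).T@(w-wm));R=Vt.T@U.T
t=wm-R@gm;print('yaw',np.arctan2(R[1,0],R[0,0]),'t',t,'res',w-(g@R.T+t))
k=bp(f,o([(427,85)]),.103)[0];print('knob',k,R.T@(k[:2]-t))
print('bar ends',[R.T@(bp(f,o([p]),.103)[0][:2]-t) for p in[(424,45),(430,122)]])
print('yellow',R.T@(bp(f,o([(453,72)]),.066)[0][:2]-t))
print('fence tip',R.T@(bp(f,o([(484,424)]),.06)[0][:2]-t))
print('cup',bp(f,o([(622,328)]),.046), 'cam',-f['R'].T@f['t'])
E
```

```text
yaw 0.16766756033083693 t [0.57614915 0.01782635] res [[-0.00167    -0.00172647]
 [-0.0034262   0.00054024]
 [ 0.00316013  0.00214724]
 [ 0.00193607 -0.00096101]]
knob [ 0.58210849 -0.03014828  0.103     ] [-0.00213039 -0.04829638]
bar ends [array([ 0.01998079, -0.05085496]), array([-0.02251935, -0.04606181])]
yellow [ 0.00660672 -0.0660408 ]
fence tip [-0.19158056 -0.04576748]
cup [[ 0.44688   -0.1403354  0.046    ]] cam [0.44836009 0.00289266 1.22506504]
```

Run:
```python
from plant import robot
from h import *
for y in(0.168,0.168+np.pi):
  for dy in(0,-.7,-1.45):
    q=robot.inverse_kinematics([.582,-.030,.1],[np.pi,0,y+dy]);print(y,dy,None if q is None else np.round(q,2))
```

```text
0.168 0 [-0.58  0.59  0.77  1.92 -0.54  0.85 -0.92]
0.168 -0.7 [-0.76  0.76  1.11  1.93 -0.83  1.   -1.37]
0.168 -1.45 [-0.76  0.76  1.11  1.93 -0.83  1.   -2.12]
3.3095926535897933 0 [-0.31  0.5   0.38  1.91 -0.26  0.78  1.95]
3.3095926535897933 -0.7 [-0.4   0.52  0.5   1.91 -0.34  0.79  1.33]
3.3095926535897933 -1.45 [-0.45  0.54  0.58  1.92 -0.4   0.81  0.64]
```

Run:
```python
from plant import robot
from h import *
robot.goto([.582,-.030,.20],[np.pi,0,.168+np.pi])
f=robot.grab_frame('wrist');np.savez('w1.npz',**f)
cv2.imwrite('pics/w1.png',f['image'][:,:,::-1])
s=robot.sense();print(s['t'],s['tcp_pos'],s['wrist_force'],s['torque'],s['joint_pos'])
```

```text
2.9917 [ 0.58213788 -0.02901969  0.19993255] [0.03334117 0.34229312 0.22349721] [-0.05434447  0.02802052  0.00121174] [-0.43133715  0.38984956  0.53471554  1.83038221 -0.23504568  0.98438366
  1.9419312 ]
```

View pics/w1.png

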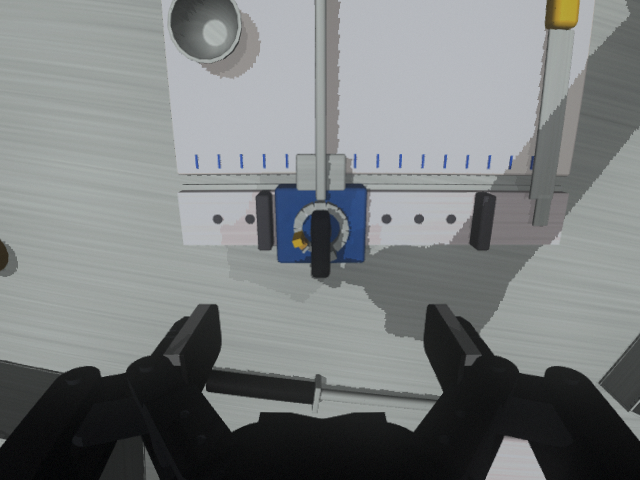

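Run:
```python
import cv2
i=cv2.imread('pics/w1.png')
c=cv2.resize(i[170:290,260:380],None,fx=5,fy=5,interpolation=cv2.INTER_CUBIC)
cv2.imwrite('pics/crop2.png',cv2.convertScaleAbs(c,alpha=1.8,beta=20))
```

```text
(no output)
```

View pics/crop2.png

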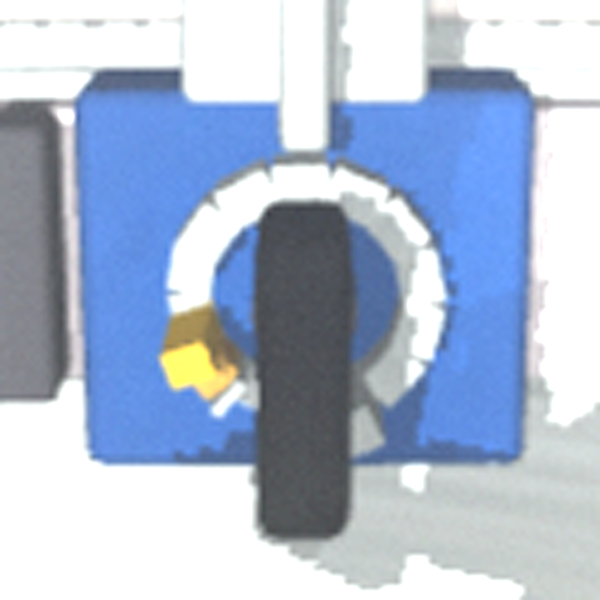

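Run:
```python
from h import *
f=np.load('w1.npz');o=lambda p:np.array(p)/5+[260-.4,170-.4]
y=.168;R=np.array([[np.cos(y),-np.sin(y)],[np.sin(y),np.cos(y)]])
P=lambda p,z:bp(f,o([p]),z)[0][:2]
a,b=P((304,203),.103),P((303,538),.103);print(a,b,np.linalg.norm(a-b),(a+b)/2,np.arctan2(*(b-a)[::-1]))
print('width',np.linalg.norm(P((256,420),.103)-P((350,420),.103)))
# rail back edge for yaw
for p,q,z in[((183,246),(562,245),.016),((178,174),(573,174),.014)]:
    u,v=bp(f,[p,q],z)[:,:2];print('rail',u,v,np.linalg.norm(u-v),np.arctan2(-(v-u)[0],(v-u)[1]))
# crown outer extremes at z .061
l,r=P((168,290),.061),P((445,300),.061);t=P((307,165),.061);print('crown',l,r,np.linalg.norm(l-r),(l+r)/2,t)
c=(l+r)/2
for p in[(185,375),(235,385),(240,370),(225,405),(370,430)]:
    d=R.T@(P(p,.063)-c);print(p,d,np.arctan2(d[1],d[0]))
print('cam',-f['R'].T@f['t'])
```

```text
[ 0.55503277 -0.03475734] [ 0.60213224 -0.02693255] 0.04774501637276919 [ 0.57858251 -0.03084494] 0.16462959104717798
width 0.012840816779527907
rail [ 0.62983623 -0.1543412 ] [0.56781883 0.20439145] 0.36405394263155516 0.17118711567594272
rail [ 0.56302968 -0.16334485] [0.50092537 0.19152106] 0.3602592955763116 0.17325324627821337
crown [ 0.58172953 -0.05220424] [ 0.5759872  -0.00872465] 0.04385714917881021 [ 0.57885836 -0.03046445] [ 0.55827564 -0.03389658]
(185, 375) [ 0.01267496 -0.01936515] -0.9912472457736905
(235, 385) [ 0.01434663 -0.01142011] -0.6723053205830007
(240, 370) [ 0.01183111 -0.01059384] -0.7302804581072261
(225, 405) [ 0.01772254 -0.01306282] -0.6351768509418227
(370, 430) [0.02195825 0.01019739] 0.4347632282081672
cam [ 0.50474533 -0.04240282  0.33145805]
```

Run:
```python
from plant import robot
from h import *
Y=.171+np.pi
c=np.array([.580,-.0306])
s0=robot.sense()
robot.grip(.5,20)
robot.move_straight([*c,.125],vel=.15,attitude=[np.pi,0,Y])
s0=robot.sense();f0=s0['wrist_force']
print('touch',robot.move_straight([*c,.090],vel=.05,contact_N=4))
robot.grip(.22);s=robot.sense();print(s['t'],s['tcp_pos'],s['opening'],s['wrist_force']-f0)
robot.grip(0.0,20);s=robot.sense();print(s['t'],s['tcp_pos'],s['opening'],s['gripper_force'],s['wrist_force']-f0,s['torque']-s0['torque'])
np.save('f0.npy',[f0,s0['torque']])
```

```text
touch False
5.3417 [ 0.58007979 -0.03061135  0.0901789 ] 0.21973900822697734 [-0.56746851 -0.25763282 -0.26667172]
5.5583 [ 0.58010911 -0.03063145  0.09020607] 0.14598015979741374 26.245989203453064 [-1.33128718 -0.55844979  1.50989748] [-0.06417878  0.14955542 -0.00611851]
```

Run:
```python
from plant import robot
from h import *
f0,t0=np.load('f0.npy')
robot.grip(0.0,45)
c=np.array([.580,-.0306])
for z in(.096,.1010,.1055):
    robot.move_straight([*c,z],vel=.02)
    s=robot.sense();print(s['t'],s['tcp_pos'],s['opening'],s['wrist_force']-f0,s['torque']-t0)
```

```text
6.225 [ 0.57987746 -0.03059685  0.09556105] 0.14422876337353796 [ 2.47290563 -0.40454946 -8.36940227] [-0.1477676  -0.59196029 -0.04624418]
6.625 [ 0.57986876 -0.0305952   0.10105064] 0.1431965992639423 [ 1.8444576  -0.6135828  -9.42652714] [-0.17604626 -0.61452413 -0.10353312]
7.0 [ 0.57986365 -0.03057962  0.10554326] 0.14226837652006258 [ 2.69803644 -1.50432288 -9.69623931] [-0.15185055 -0.62485069 -0.05460873]
```

Run:
```python
from plant import robot
from h import *
f0,t0=np.load('f0.npy')
c=[.580,-.0306,.1055];Y=.171+np.pi
b=robot.sense()['torque'][2]
a=0
while a<1.45:
    a+=.03
    robot.goto(c,[np.pi,0,Y-a]);s=robot.sense()
    d=s['torque'][2]-b
    print(round(a,2),round(s['t'],2),round(s['tcp_pos'][2],4),np.round(s['wrist_force']-f0,1),round(d,3))
    if abs(d)>.13:break
```

```text
0.03 7.25 0.1054 [  3.   -0.7 -10.3] -0.031
0.06 7.5 0.1054 [  1.4  -0.9 -10.2] 0.016
0.09 7.75 0.1054 [  2.   -0.6 -10.4] 0.005
0.12 8.0 0.1054 [  1.7   0.6 -10.1] 0.018
0.15 8.25 0.1055 [  2.2   1.  -10.7] 0.018
0.18 8.5 0.1054 [  2.    1.9 -10.7] 0.002
0.21 8.75 0.1054 [  1.    1.7 -10.7] 0.032
0.24 9.0 0.1055 [  1.    3.1 -10.5] 0.064
0.27 9.25 0.1054 [  1.2   3.4 -10.3] -0.006
0.3 9.5 0.1054 [ 1.2  4.2 -9.9] 0.035
0.33 9.75 0.1054 [  1.4   4.1 -10.4] 0.05
0.36 10.0 0.1055 [ 1.   5.1 -9.5] 0.025
0.39 10.25 0.1055 [  0.7   5.5 -10.8] 0.055
0.42 10.5 0.1055 [  0.4   4.9 -11.2] 0.031
0.45 10.75 0.1054 [  0.6   5.2 -10.3] 0.059
0.48 11.0 0.1055 [ 1.6  4.4 -9.8] 0.052
0.51 11.25 0.1055 [ 1.4  4.1 -9.6] 0.022
0.54 11.5 0.1055 [  1.2   6.1 -10.7] 0.031
0.57 11.75 0.1055 [  1.7   5.4 -11.1] 0.107
0.6 12.0 0.1055 [  1.4   4.7 -10.7] 0.015
0.63 12.25 0.1055 [ 2.7  6.1 -9.9] 0.056
0.66 12.5 0.1055 [  2.2   5.3 -11.1] 0.021
0.69 12.75 0.1055 [  2.4   5.8 -10.6] 0.031
0.72 13.0 0.1055 [ 2.9  5.8 -9.8] 0.093
0.75 13.25 0.1056 [  1.7   6.3 -10.1] 0.084
0.78 13.5 0.1056 [  2.5   6.2 -10. ] -0.008
0.81 13.75 0.1056 [  2.7   4.9 -10.6] 0.047
0.84 14.0 0.1056 [  2.6   5.3 -10.7] -0.025
0.87 14.25 0.1056 [  2.6   6.7 -10.2] 0.031
0.9 14.5 0.1056 [  2.8   6.3 -10.9] 0.018
0.93 14.75 0.1056 [ 2.2  6.2 -9.9] 0.033
0.96 15.0 0.1057 [  2.    6.8 -11. ] 0.156
```

Run:
```python
from plant import robot
from h import *
c=[.580,-.0306,.1055];Y=.171+np.pi
def m():
    v=[]
    for _ in range(8):
        robot.sleep(.02);v.append(robot.sense()['torque'][2])
    return np.round([np.mean(v),np.std(v)],3)
print(m())
for a in(.975,.99,1.005):
    robot.goto(c,[np.pi,0,Y-a]);r=m();print(a,r)
    if abs(r[0])>.2:break
f=robot.grab_frame('wrist');cv2.imwrite('pics/w2.png',f['image'][:,:,::-1]);print(robot.sense()['t'])
```

```text
[0.049 0.027]
0.975 [0.056 0.019]
0.99 [0.11  0.016]
1.005 [0.161 0.023]
16.3333
```

View pics/w2.png

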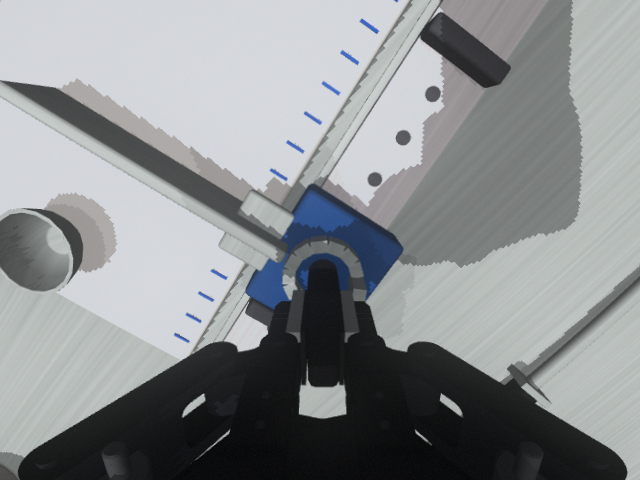

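Run:
```python
from plant import robot
from h import *
f0,t0=np.load('f0.npy')
c=[.580,-.0306];Y=.171+np.pi
robot.goto([*c,.1055],[np.pi,0,Y-.957])
for z in np.arange(.104,.0965,-.0008):
    robot.move_straight([*c,z],vel=.015)
    f=[]
    for _ in range(3):robot.sleep(.02);s=robot.sense();f.append(s['wrist_force']-f0)
    f=np.mean(f,0);print(round(s['t'],2),round(z,4),np.round(s['tcp_pos'],4),np.round(f,1),np.round(s['torque'][2],3))
    if f[2]>-3:break
```

```text
16.88 0.104 [ 0.5808 -0.0284  0.1042] [  3.2   6.6 -10.5] 0.051
17.18 0.1032 [ 0.5809 -0.0284  0.1035] [ 2.8  6.9 -9.3] 0.052
17.48 0.1024 [ 0.5808 -0.0284  0.1027] [ 2.1  6.7 -9.8] 0.076
17.78 0.1016 [ 0.5809 -0.0283  0.102 ] [ 2.4  6.5 -9. ] 0.051
18.08 0.1008 [ 0.5809 -0.0283  0.1012] [ 2.1  6.8 -9.2] 0.047
18.38 0.1 [ 0.5809 -0.0283  0.1004] [ 1.8  6.9 -8.8] 0.097
18.68 0.0992 [ 0.5809 -0.0284  0.0997] [ 2.5  7.3 -8.6] 0.094
18.98 0.0984 [ 0.5809 -0.0283  0.0989] [ 2.4  7.6 -7.9] 0.075
19.28 0.0976 [ 0.5809 -0.0283  0.0981] [ 2.3  7.1 -7.9] 0.034
19.58 0.0968 [ 0.5809 -0.0283  0.0977] [ 0.8  7.6 -5.1] 0.029
```

Run:
```python
from plant import robot
from h import *
f0,t0=np.load('f0.npy')
for p in([.580,-.0306,.0962],[.581,-.0270,.0962]):
    robot.move_straight(p,vel=.02);robot.sleep(.05);s=robot.sense();print(s['t'],s['tcp_pos'],s['wrist_force']-f0,s['torque'][2])
robot.grip(.45)
s=robot.sense();print(s['t'],s['tcp_pos'],s['wrist_force']-f0)
p=s['tcp_pos']
robot.move_straight([p[0],p[1],.16],vel=.1)
robot.sleep(.3)
robot.move_straight([p[0],p[1],.20],vel=.15)
f=robot.grab_frame('wrist');np.savez('w3.npz',**f);cv2.imwrite('pics/w3.png',f['image'][:,:,::-1])
s=robot.sense();print(s['t'],s['tcp_pos'],s['joint_pos'])
```

```text
19.8833 [ 0.58096564 -0.02833076  0.09758254] [-0.46178118  7.18073972 -2.34111088] 0.05869361773683425
20.2667 [ 0.58117793 -0.02779344  0.0972746 ] [-3.58323431  1.6565181   5.37120417] -0.05889923798771672
20.6417 [ 0.58125338 -0.02758056  0.09624088] [-0.89698893 -0.76483254 -0.16196202]
22.2 [ 0.58076148 -0.02730485  0.19929828] [-0.6359413   0.45277863  0.82482105  1.84395551 -0.38807142  1.01504234
  1.1335808 ]
```

View pics/w3.png

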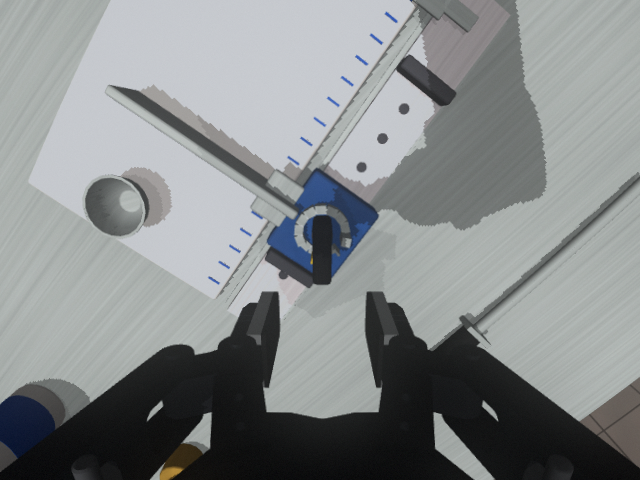

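```bash
cat >> h.py <<'E'
y=.171;G=np.array([[np.cos(y),-np.sin(y)],[np.sin(y),np.cos(y)]]);A=np.array([.580,-.0306])
g2w=lambda gx,gy,z:[*(A+G@[gx,gy]),z]
E
python3 - <<'E'
from plant import robot
from h import *
f=np.load('w3.npz');z=f['range_z'];p=[]
for u,v in[(322,235),(322,245),(322,255)]:
    K=np.array([[f['fx'],0,f['cx']],[0,f['fy'],f['cy']],[0,0,1]],float)
    n=cv2.undistortPoints(np.array([[[u,v]]],float),K,f['dist_coeffs'].astype(float))[0,0]
    print('knob top',f['R'].T@(np.array([*n,1])*z[v,u]-f['t']))
print('fence tip',G.T@(bp(f,[(108,90)],.06)[0][:2]-A))
O=[np.pi,0,y+np.pi/2]
robot.grip(0)
robot.goto(g2w(-.105,-.028,.17),O)
print(robot.move_straight(g2w(-.105,-.028,.038),vel=.12,contact_N=6))
s=robot.sense();print(s['t'],s['tcp_pos'],s['wrist_force'],s['joint_pos'])
for gy in(.08,):
    print(robot.inverse_kinematics(g2w(-.105,gy,.038),O))
E
```

```text
knob top [ 0.5716996  -0.02004898  0.11011057]
knob top [ 0.57667163 -0.02503139  0.10952908]
knob top [ 0.58136404 -0.0297365   0.11049225]
fence tip [-0.19003187  0.00026409]
False
24.4333 [ 0.48182827 -0.07620678  0.03851135] [ 0.26251352 -0.11029158 -0.21505895] [-0.52002493  0.5824848   0.77102675  2.17443732 -0.69228121  0.6444607
  0.91744292]
[-0.76711495  0.56021574  0.78795751  2.22751641 -0.70565678  0.61976133
  0.71562386]
```

Run:
```python
from plant import robot
from h import *
gy=lambda:(G.T@(robot.sense()['tcp_pos'][:2]-A))[1]
print(robot.move_straight(g2w(-.105,.06,.038),vel=.05,contact_N=16),gy(),robot.sense()['wrist_force'])
print(robot.move_straight(g2w(-.105,.100,.038),vel=.03,contact_N=14),gy(),robot.sense()['wrist_force'])
s=robot.sense();print(s['t'])
```

```text
False 0.06011718008034898 [ 1.06862533 -1.88291361  1.20813326]
True 0.08493348225560943 [ 0.86931727 -1.25862579  0.2657578 ]
27.2417
```

Run:
```python
from plant import robot
from h import *
robot.move_straight(g2w(-.105,.055,.038),vel=.08)
robot.move_straight(g2w(-.105,.055,.22),vel=.15)
robot.goto(g2w(0,.06,.26),[np.pi,0,y+np.pi])
f=robot.grab_frame('wrist');np.savez('w4.npz',**f);cv2.imwrite('pics/w4.png',f['image'][:,:,::-1]);print(robot.sense()['t'])
```

```text
30.45
```

View pics/w4.png

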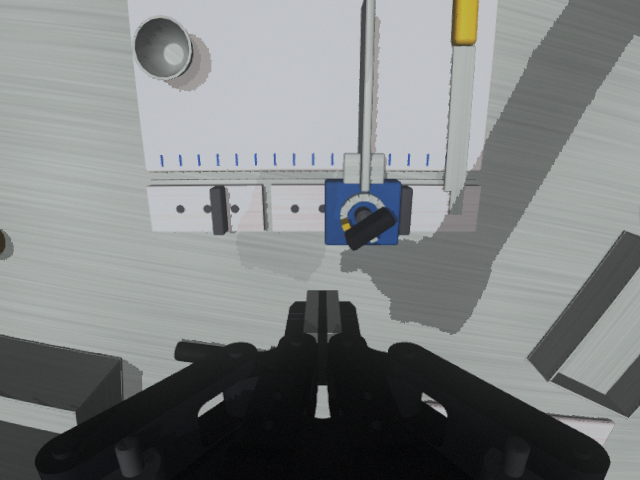

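Run:
```python
from plant import robot
from h import *
f=np.load('w4.npz');z=f['range_z']
K=np.array([[f['fx'],0,f['cx']],[0,f['fy'],f['cy']],[0,0,1]],float)
for u,v in[(369,228),(378,222),(360,235)]:
    n=cv2.undistortPoints(np.array([[[u,v]]],float),K,f['dist_coeffs'].astype(float))[0,0]
    X=f['R'].T@(np.array([*n,1])*z[v,u]-f['t']);print(X,G.T@(X[:2]-A))
a,b=bp(f,[(327,181),(400,181)],.045)[:,:2];print('carriage edges gy',G.T@(a-A),G.T@(b-A))
c=bp(f,[(401,186)],.034)[0];print('block',G.T@(c[:2]-A))
```

```text
[0.56162208 0.06598761 0.1099472 ] [-0.00167377  0.09830622]
[0.55542864 0.07225041 0.1097741 ] [-0.00671116  0.10553161]
[0.56854455 0.05975385 0.11072207] [0.00408695 0.0909854 ]
carriage edges gy [-0.03131086  0.06458441] [-0.03137051  0.13584566]
block [-0.02481378  0.13958019]
```

```bash
python3 -c "
from plant import robot
print(robot.close_job(),robot.sense()['t'])"
```

```text
the job is handed in; nothing more can be done
the job is handed in; nothing more can be done
```

I handed the job in: the plunger is parked in its rest notch (measured about 7 mm up) and let go of, and the fence is about 100 mm along, against its end stop. The bowl and knife were not touched; the verdict was not shown.

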